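Put returned circuit breakers back into their stock bins

TASK

Put the four returned circuit breakers on the bench back into stock: each goes into the blue bin that already holds breakers with the same number of poles (both single-pole ones into the same bin). Lower each one onto the bin's floor in front of the stock, without dropping it or tipping it over, and leave it standing upright, toggle up, with its length across the bin like the stock behind it. Leave the contactor, the junction box and the tape roll where they are.

Things in the scene. Friction and masses are not known exactly. Their poses are not given: they have to be found in the camera images.
- single_a_mid (a point): Light-grey DIN-rail circuit breaker, single-pole (one module), standing toggle up: 85 long, 18 wide, 76 high, about 120 g. Full length up to 45 high, above it a nose 45 long, as wide as the body, up to 66, then the black toggle. Grasp across its width. Site: its centre, 38 above its underside; x along its length, y across its width, z up. One of two alike.
- single_b_mid (a point): Light-grey DIN-rail circuit breaker, single-pole (one module), standing toggle up: 85 long, 18 wide, 76 high, about 120 g. Full length up to 45 high, above it a nose 45 long, as wide as the body, up to 66, then the black toggle. Grasp across its width. Site: its centre, 38 above its underside; x along its length, y across its width, z up. One of two alike.
- double_mid (a point): Light-grey DIN-rail circuit breaker, two-pole (a dark seam, toggle bar over both), standing toggle up: 85 long, 36 wide, 76 high, about 240 g. Full length up to 45 high, above it a nose 45 long, as wide as the body, up to 66, then the black toggle. Grasp across its width. Site: its centre, 38 above its underside; x along its length, y across its width, z up.
- triple_mid (a point): Light-grey DIN-rail circuit breaker, three-pole (two dark seams, toggle bar over all), standing toggle up: 85 long, 54 wide, 76 high, about 360 g. Full length up to 45 high, above it a nose 45 long, as wide as the body, up to 66, then the black toggle. Grasp across its width. Site: its centre, 38 above its underside; x along its length, y across its width, z up.
- bin_single: Fixed blue stock bin holding two single-pole breakers, 18 wide, a gap between against its back. 240 deep (x), 125 wide (y), floor 4 and walls 3.5 thick, on a 6 mm plate on the bench. Back and sides 85 high, sides slope in the front 70 to a lip 40 high. Origin: centre of its underside; x to its back, -x to its low front. Free floor: x -116 to 63, y -59 to 59. Stock fixed, 80 high above the origin.
- bin_double: Fixed blue stock bin holding two two-pole breakers, 36 wide, a gap between against its back. 240 deep (x), 125 wide (y), floor 4 and walls 3.5 thick, on a 6 mm plate on the bench. Back and sides 85 high, sides slope in the front 70 to a lip 40 high. Origin: centre of its underside; x to its back, -x to its low front. Free floor: x -116 to 29, y -59 to 59. Stock fixed, 80 high above the origin.
- bin_triple: Fixed blue stock bin holding one three-pole breaker, 54 wide, against its back. 240 deep (x), 125 wide (y), floor 4 and walls 3.5 thick, on a 6 mm plate on the bench. Back and sides 85 high, sides slope in the front 70 to a lip 40 high. Origin: centre of its underside; x to its back, -x to its low front. Free floor: x -116 to 56, y -59 to 59. Stock fixed, 80 high above the origin.
- contactor: Contactor lying among the breakers, to be left alone: dark-grey base 74 x 45 x 46 high with a white head 48 x 45 on top, 76 high in all. Origin: centre of its underside; x along its length.
- junction_box: Closed grey junction box lying among the breakers, to be left alone: 78 x 78, 42 high. Origin: centre of its underside.
- tape_roll: Roll of black insulating tape lying flat among the breakers, to be left alone: 68 across, 19 high. Origin: centre of its underside.
Things that resemble listed ones, but are neither listed nor needed, are in the scene too. What is shaped like the part that bears single_b_mid but orange is not meant.

How it is judged:
At the end, for the whole second after the job is handed in: Each breaker stands on the floor of the bin for its number of poles (centre inside the bin, y within 55 mm of its middle, 36 to 49 mm above its underside), upright within 0.12 rad, its length across the bin within 0.3 rad, at rest and released (x of single_a_mid in the frame of bin_single between -0.115 and 0.1 m and y of single_a_mid in the frame of bin_single between -0.055 and 0.055 m and z of single_a_mid in the frame of bin_single between 0.036 and 0.049 m and angle between each of single_a_mid, single_b_mid, double_mid, triple_mid's own z axis and vertical below 0.12 rad and angle between the x axis of each of single_a_mid, single_b_mid and the y axis of bin_single, either way round below 0.3 rad and linear speed of each of single_a, single_b, double, triple below 0.02 m/s and x of single_b_mid in the frame of bin_single between -0.115 and 0.1 m and y of single_b_mid in the frame of bin_single between -0.055 and 0.055 m and z of single_b_mid in the frame of bin_single between 0.036 and 0.049 m and x of double_mid in the frame of bin_double between -0.115 and 0.1 m and y of double_mid in the frame of bin_double between -0.055 and 0.055 m and z of double_mid in the frame of bin_double between 0.036 and 0.049 m and angle between the x axis of double_mid and the y axis of bin_double, either way round below 0.3 rad and x of triple_mid in the frame of bin_triple between -0.115 and 0.1 m and y of triple_mid in the frame of bin_triple between -0.055 and 0.055 m and z of triple_mid in the frame of bin_triple between 0.036 and 0.049 m and angle between the x axis of triple_mid and the y axis of bin_triple, either way round below 0.3 rad); the robot touches nothing.
It fails at once if the contactor is shifted by more than 30 mm (distance of contactor from where it was at the start of the episode above 0.03 m).
It fails at once if the junction box is shifted by more than 30 mm (distance of junction_box from where it was at the start of the episode above 0.03 m).
It fails at once if the tape roll is shifted by more than 30 mm (distance of tape_roll from where it was at the start of the episode above 0.03 m).
It fails at once if a breaker is dropped (falls faster than 0.8 m/s with its middle lower than 90 mm) ((height (world z) of single_a_mid below 0.09 m and linear speed of single_a above 0.8 m/s) or (height (world z) of single_b_mid below 0.09 m and linear speed of single_b above 0.8 m/s) or (height (world z) of double_mid below 0.09 m and linear speed of double above 0.8 m/s) or (height (world z) of triple_mid below 0.09 m and linear speed of triple above 0.8 m/s)).
It fails at once if a breaker is tipped over by more than 60 degrees (angle between any of single_a_mid, single_b_mid, double_mid, triple_mid's own z axis and vertical above 1.05 rad).
It also fails if it takes over 118 s, if anything falls off the work surface, if the arm or the gripper's body presses on something with over 40 N, if the wrist force passes 120 N, or if a joint passes its speed limit or range.

ROBOT

A 6-joint arm with a two-finger parallel gripper is mounted at the origin on the work surface. World frame = base frame: x ahead of the robot, y to its left, z up, the work surface at z = 0. Lengths are in m, angles in rad, forces in N, time in s.
With the tool pointing down it reaches from about 0.3 to 0.85 m from the base axis. Payload 5.4 kg.
Tool frame: the origin (TCP) lies at the very end of the fingers, on their centre line; the grasp point (between the pads) lies 19 mm behind it; z points along the fingers, y is the direction in which the jaws open and shut (so a half turn about z gives the same grasp; the last joint's range is limited). The gripper opens to 85 mm and grips with 20 to 120 N. Pads are 22 mm wide; open, the fingers measure 114 mm over their backs; the gripper's body (76 mm by 85 mm) begins 54 mm behind the grasp point. The pads swing forward as they close: fully open they stand 13 mm farther back than shut.
Start: joints at [1.03, 0.158, 1.597, -0, 1.386, -0.21], TCP at [0.187, 0.544, 0.205] pointing down, gripper open.
Joint ranges: [-2.91, 2.91], [-0.94, 2.29], [0.18, 2.7], [-1.29, 4.43], [0.17, 2.64], [-3, 3]. Speed limits (rad/s): [2.57, 2.57, 3.14, 3.14, 3.14, 3.14].

INTERFACE

Orientations are given as [roll, pitch, yaw] about the fixed x, y, z axes, in that order (R = Rz(yaw) Ry(pitch) Rx(roll)).
In Python, from bench import readout, optics, arm gives the robot as it stands.
- The arm moves only by the tool move_arm, never from a script. Its argument "motion" is a list of rows, each a list of 6 numbers: the shift along the tool's x, y, z in units of 30 mm (1.0 is 30 mm), then the turn, a rotation vector about the tool's x, y, z in units of 6 degrees (1.0 is 6 degrees). In form: [[dx, dy, dz, ax, ay, az], ...]. A call has 1 to 10 rows; each row shifts and turns the commanded pose from where the row before left it, along the tool's axes as they then stand; what a row does not reach is not made up. A row lasts 1/12 s, in which the tool goes at most 41.7 mm and 7.16 degrees, less where a joint would pass 70% of its speed; a pose out of reach is approached as far as the arm can. A call is refused whole if a number of a shift passes 1 or a number of a turn 1, either way. A call with a gripper value outside its range is refused whole. "jaw" is the opening, from 0 (shut) to 1 (fully open), set as the call begins (left out, the last holds). The fingers move at their own pace and stop on an object; "squeeze" is the grip in N (left out, the last holds). Time passes only in rows, so rows that do not move let the fingers close. It gives the time, the measured TCP pose, the force and the opening at its end, in the units of the state.
- readout.state(): the state, without advancing time (a new reading comes with each control period).
- optics.read_camera(name): name is "scene" or "top" or "wrist"; returns (picture, depth): 420x560x3 uint8, red, green, blue; 420x560 float32, m along the optical axis (not along the pixel's ray), 0 where there is no reading.
- optics.calibration(name): a dict with "fx", "fy", "cx", "cy" (pixels), "rvec" (rotation vector, rad) and "tvec" (3), from world to camera coordinates, as OpenCV has them. Camera axes: x right, y down, z forward; pixel columns grow to the right and rows downward; lengths in m; the calibration is good to about 2 mm. The wrist camera is an equidistant fisheye: a pixel r from the principal point sees the ray r / f radians off the axis. A picture is of the moment at which its call begins: read the wrist's pose just before it. calibration takes no time and is no camera call; for the wrist camera it gives the pose at the moment of the call.
- arm.close_job(): hands the job in, once; it reports no verdict.
The state is a dict: "clock": time; "joint_pos": joint angles; "qvel": joint speeds; "joint_efforts": joint torques, N m; "tool_pos": TCP position; "tcp_rot": TCP orientation; "force": force on the tool from outside, world axes, zero at the start; "moment": the same for the moment, N m; "grip_width": finger opening in m.
Only numpy, scipy, OpenCV 4.12 (cv2) and the standard library are available. Lean on these libraries where they do the work, as an engineer would, in place of code of your own. Each camera call takes 0.05 s, during which the arm holds its last target.

## Working session

There is one attempt and no reset: what is moved stays moved. The work goes in short steps, Python scripts to look and compute and a tool call to move; the robot and the scene stay as the last step left them, time stands still between calls to the robot, and variables do not carry over. Pictures are saved under pics/ and viewed, and the job is handed in when it is done.

Besides the shell and the picture viewer there is one more tool, called after "Call:" by a JSON object that holds its "op" and its "data". move_arm: Moves the arm, as the interface text tells. Its arguments: {"type":"object","properties":{"motion":{"type":"array"},"jaw":{"type":"number"},"squeeze":{"type":"number"}},"required":["motion"]}

```bash
mkdir -p pics; ls; python3 - <<'E'
from bench import readout, optics, arm
import cv2, numpy as np
print(readout.state())
for n in("scene","top"):
    p,d=optics.read_camera(n); np.savez(f"pics/{n}0.npz",p=p,d=d)
    cv2.imwrite(f"pics/{n}0.png",p[:,:,::-1]); print(n,optics.calibration(n))
E
```

```text
pics
{'clock': 0.0, 'joint_pos': array([ 1.02986914e+00,  1.59089941e-01,  1.59824779e+00,  4.21435403e-05,
        1.38621658e+00, -2.10106372e-01]), 'qvel': array([-0.00072888,  0.00167561,  0.00048547,  0.00015515, -0.00074201,
       -0.00056699]), 'joint_efforts': array([ 8.00937178e-04, -3.95998085e+01, -3.31430268e+01, -3.37616784e-04,
        8.27164535e-03,  9.55814414e-06]), 'tool_pos': array([0.186433  , 0.54323782, 0.2037862 ]), 'tcp_rot': array([-3.13968278e+00, -4.49631060e-04,  2.81076363e+00]), 'force': array([-0.34590214,  0.45742188,  0.17576453]), 'moment': array([ 0.02735531,  0.00528142, -0.03862593]), 'grip_width': 0.08554758723498206}
scene {'fx': 443.12906181493884, 'fy': 443.12906181493884, 'cx': 277.9685689550745, 'cy': 212.14741874930473, 'rvec': array([ 1.84976942,  1.23666447, -0.67606308]), 'tvec': array([-0.16466894, -0.16822061,  1.46884558])}
top {'fx': 446.27234617489387, 'fy': 446.27234617489387, 'cx': 283.9652471295832, 'cy': 206.03458824066965, 'rvec': array([ 2.13350187, -2.05927906,  0.24310627]), 'tvec': array([-0.02677774,  0.46114367,  1.20064428])}
```

View pics/scene0.png

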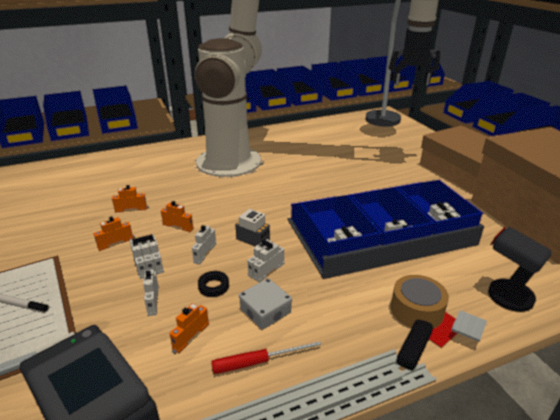

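View pics/top0.png

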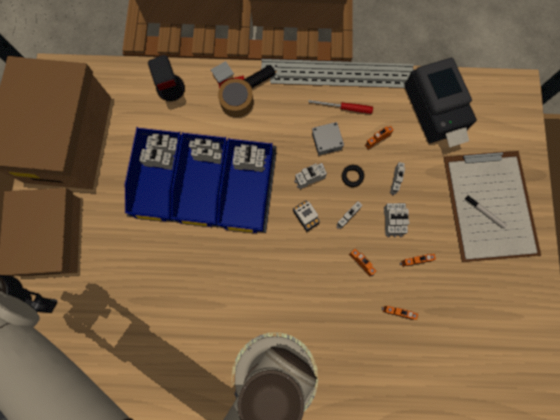

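```bash
cat > h.py <<'E'
from bench import readout, optics, arm
import cv2, numpy as np
from scipy.spatial.transform import Rotation as R
def cloud(p,d,c):
    v,u=np.mgrid[0:d.shape[0],0:d.shape[1]]
    X=np.stack([(u-c['cx'])/c['fx']*d,(v-c['cy'])/c['fy']*d,d],-1)
    M=R.from_rotvec(c['rvec']).as_matrix()
    return (X-c['tvec'])@M
E
python3 - <<'E'
from h import *
z=np.load('pics/top0.npz');p,d=z['p'],z['d']
W=cloud(p,d,optics.calibration('top')); np.save('pics/W.npy',W)
a=cv2.resize(p[110:260,280:440],None,fx=5,fy=4*1.0,interpolation=cv2.INTER_CUBIC)
a=cv2.resize(p[110:260,285:445],(640*5//4,600*5//4),interpolation=cv2.INTER_CUBIC);a=cv2.resize(a,(640,600))
b=cv2.resize(p[120:235,120:280],(800,575),interpolation=cv2.INTER_CUBIC)
cv2.imwrite('pics/a.png',a[:,:,::-1]);cv2.imwrite('pics/b.png',b[:,:,::-1])
E
```

```text
(no output)
```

View pics/a.png

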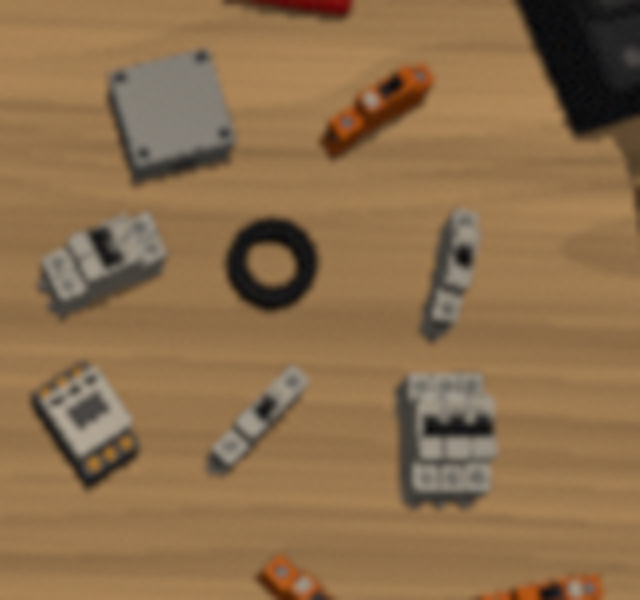

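View pics/b.png

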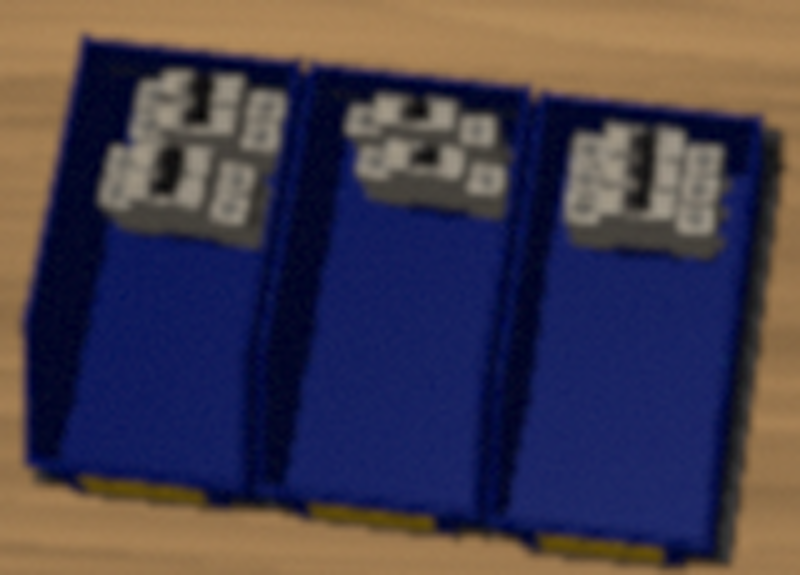

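```bash
cat > fit.py <<'E'
from h import *
from scipy.optimize import least_squares
W=np.load('pics/W.npy');z=np.load('pics/top0.npz');p=z['p'].astype(int)
zs=np.load('pics/scene0.npz');Ws=cloud(zs['p'],zs['d'],optics.calibration('scene'))
def boxd(q,c,h):
    a=np.abs(q-c)-h
    return np.linalg.norm(np.maximum(a,0),axis=-1)+np.minimum(a.max(-1),0)
def sd(q,w):
    return np.minimum(boxd(q,[0,0,.0225],[.0425,w/2,.0225]),np.minimum(boxd(q,[0,0,.033],[.0225,w/2,.033]),1))
def fit(P,w,x0):
    def f(x):
        c,s=np.cos(x[2]),np.sin(x[2]);q=P-[x[0],x[1],0]
        q=np.stack([c*q[:,0]+s*q[:,1],-s*q[:,0]+c*q[:,1],q[:,2]],-1)
        return sd(q,w)
    best=None
    for t in np.arange(0,np.pi,.2):
        r=least_squares(f,[*x0,t],loss='soft_l1',f_scale=.003)
        if best is None or r.cost<best.cost:best=r
    return best.x,np.sqrt(2*best.cost/len(P))
items={'triple':((398,219),.054),'double':((312,175),.036),'singA':((350,214),.018),'singB':((398,179),.018)}
if __name__=='__main__':
  print('cam',-R.from_rotvec(optics.calibration('top')['rvec']).as_matrix().T@optics.calibration('top')['tvec'])
  for n,((u,v),w) in items.items():
    c0=np.median(W[v-2:v+3,u-2:u+3].reshape(-1,3),0)[:2]
    for lab,C in(('top',W),('scene',Ws),):
        Q=C.reshape(-1,3);m=(np.hypot(Q[:,0]-c0[0],Q[:,1]-c0[1])<.055)&(Q[:,2]>.008)&(Q[:,2]<.067)
        x,e=fit(Q[m],w,c0);print(n,lab,c0.round(3),m.sum(),x.round(4),np.degrees(x[2])%180,'rms',e.round(4), 'zmax',Q[m][:,2].max())
  # others
  for n,(u,v) in {'cont':(307,215),'jb':(328,138),'tape':(341,176),'or1':(379,136),'or2':(364,262),'or3':(419,260)}.items():
    print(n,W[v,u].round(3))
  # bin walls
  blue=(p[...,2]>p[...,0]+10)
  for lab,C,b in(('top',W,blue),('scene',Ws,zs['p'][...,2].astype(int)>zs['p'][...,0].astype(int)+10)):
    m=b&(C[...,2]>.084)&(C[...,2]<.1)&(C[...,0]>.2)&(C[...,0]<1.1)&(C[...,1]>0)&(C[...,1]<.55)
    Q=C[m];r=cv2.minAreaRect(Q[:,:2].astype(np.float32)*1000);print(lab,m.sum(),r,cv2.boxPoints(r).round(0).tolist(),np.median(Q[:,2]))
E
python3 fit.py
```

```text
cam [ 0.17190448 -0.01855417  1.27476343]
triple top [ 0.432 -0.325] 580 [ 0.4407 -0.3283  3.1791] 2.1501938851342004 rms 0.0017 zmax 0.06696858381725079
triple scene [ 0.432 -0.325] 737 [ 0.4401 -0.3285  3.1726] 1.7793768231082367 rms 0.0012 zmax 0.0669330415920808
double top [ 0.551 -0.086] 407 [ 0.5619 -0.0824 -1.1113] 116.32900411719118 rms 0.0016 zmax 0.06691848192224399
double scene [ 0.551 -0.086] 894 [ 0.5611 -0.0838  2.0301] 116.3143716431849 rms 0.0009 zmax 0.06696614998357468
singA top [ 0.443 -0.193] 182 [ 0.4493 -0.1961  2.4184] 138.56391047387444 rms 0.0016 zmax 0.06688802979086997
singA scene [ 0.443 -0.193] 537 [ 0.4483 -0.197  -0.7359] 137.83847777733433 rms 0.0009 zmax 0.06699780898293747
singB top [ 0.549 -0.33 ] 222 [ 0.5645 -0.3363 -0.2207] 167.3538984867463 rms 0.0013 zmax 0.06667648158172826
singB scene [ 0.549 -0.33 ] 341 [ 0.5639 -0.3371 -0.2156] 167.64717004417508 rms 0.0007 zmax 0.06698343245147276
cont [ 0.434 -0.075  0.072]
jb [ 0.675 -0.133  0.042]
tape [ 0.568 -0.175  0.016]
or1 [ 0.677 -0.278  0.067]
or2 [ 0.311 -0.232  0.069]
or3 [ 0.322 -0.382  0.063]
top 938 ((559.3262329101562, 231.58238220214844), (391.08856201171875, 187.41566467285156), 84.44629669189453) [[447.0, 46.0], [634.0, 28.0], [672.0, 417.0], [485.0, 435.0]] 0.09103742950032895
scene 1642 ((563.4591674804688, 231.03907775878906), (393.38104248046875, 183.7180633544922), 84.93687438964844) [[455.0, 43.0], [638.0, 27.0], [672.0, 419.0], [489.0, 435.0]] 0.0904994048581175
```

```bash
python3 - <<'E'
from fit import *
th=np.radians(-5.3);c,s=np.cos(th),np.sin(th)
for lab,C in(('top',W),('scene',Ws)):
    Q=C.reshape(-1,3);q=Q[:,:2]-[.5345,.234];b=np.stack([c*q[:,0]+s*q[:,1],-s*q[:,0]+c*q[:,1],Q[:,2]],-1)
    m=(np.abs(b[:,0])<.14)&(np.abs(b[:,1])<.22)
    b=b[m]
    k=(b[:,2]>.085)&(b[:,2]<.097)&(b[:,0]>-.04)&(b[:,0]<.1)
    print(lab,'y',np.histogram(b[k,1],np.arange(-.215,.22,.01)))
    k=(b[:,2]>.085)&(b[:,2]<.097)
    for a in(-.14,0,.14): print('back',np.percentile(b[k&(b[:,0]>.105)&(abs(b[:,1]-a)<.06),0],[5,50,95]))
    k=(b[:,2]>.038)&(b[:,2]<.05)&(b[:,0]<-.1);print('lip',[np.percentile(b[k&(abs(b[:,1]-a)<.05),0],[5,50,95]) for a in(-.13,0,.13)])
    k=(b[:,2]<.02)&(abs(b[:,0]+.03)<.05)
    for a in(-.13,0,.13): print('floor',np.median(b[k&(abs(b[:,1]-a)<.03),2]))
    for a in(-.13,0,.13):
        k=(b[:,2]>.07)&(b[:,2]<.095)&(abs(b[:,1]-a)<.02); print('stock front',np.percentile(b[k,0],[2,10]))
E
```

```text
top y (array([  0,   3,  80,   0,   0,   0,   0,   2,  14,   0,   0,   0,   0,
         0,  95,  85,   0,   0,   0,   0,   5,   1,   0,   0,   0,   0,
         0, 106,  95,   0,   0,   0,   0,   9,  18,   7,   0,   0,   0,
         0,  83,  29,   0]), array([-0.215, -0.205, -0.195, -0.185, -0.175, -0.165, -0.155, -0.145,
       -0.135, -0.125, -0.115, -0.105, -0.095, -0.085, -0.075, -0.065,
       -0.055, -0.045, -0.035, -0.025, -0.015, -0.005,  0.005,  0.015,
        0.025,  0.035,  0.045,  0.055,  0.065,  0.075,  0.085,  0.095,
        0.105,  0.115,  0.125,  0.135,  0.145,  0.155,  0.165,  0.175,
        0.185,  0.195,  0.205,  0.215]))
back [0.11085524 0.11377442 0.11708723]
back [0.11278034 0.11518219 0.11770531]
back [0.10989079 0.11355538 0.11651998]
lip [array([-0.12634766, -0.12341914, -0.11983106]), array([-0.12505477, -0.12255057, -0.11879877]), array([-0.12647384, -0.12358667, -0.12012883])]
floor 0.008891283094474785
floor 0.008895008051899463
floor 0.008648438123997968
stock front [0.05488711 0.05982166]
stock front [0.06531185 0.06931541]
stock front [0.02933196 0.0356
[... 412 characters left out ...]
055, -0.045, -0.035, -0.025, -0.015, -0.005,  0.005,  0.015,
        0.025,  0.035,  0.045,  0.055,  0.065,  0.075,  0.085,  0.095,
        0.105,  0.115,  0.125,  0.135,  0.145,  0.155,  0.165,  0.175,
        0.185,  0.195,  0.205,  0.215]))
back [0.11295961 0.11646253 0.1185774 ]
back [0.1147958  0.11742916 0.1196984 ]
back [0.11270749 0.11602547 0.11832062]
lip [array([-0.12356989, -0.1205781 , -0.11758203]), array([-0.12387842, -0.11944289, -0.11600568]), array([-0.12473237, -0.12104814, -0.11823763])]
floor 0.009715683955765117
floor 0.009776321841100031
floor 0.00990906649954187
stock front [0.05867381 0.06479894]
stock front [0.06878541 0.07409902]
stock front [0.03213184 0.04056996]
```

The overhead picture shows the bins from left to right as two-pole, single-pole and three-pole.

- **Single-pole breakers:** the grey ones at (350,214) and (398,179). The lookalikes are orange, at (379,136), (364,262), (419,260) and (400,313), so they are out.
- **Two-pole breaker:** (312,175). It has one seam and a long body. The contactor at (307,215) could be mistaken for it.
- **Three-pole breaker:** (398,219), with two seams.
- **Not to be picked:** the fixed stock in the bins at (155,150), (205,148) and (249,157).

The close crop confirms these choices. I'll start with the single at (398,179).

```bash
cat > go.py <<'E'
from h import *
import sys
O=np.array([.5325,.234]);bx=np.array([.9957,-.0924]);by=np.array([.0924,.9957])
def bin(k,x): return O+by*{'s':0,'d':.131,'t':-.131}[k]+bx*x
T={'B':(.5642,-.3367,77.5),'A':(.4488,-.1965,48.2),'D':(.5615,-.083,26.3),'T':(.4404,-.3284,91.9)}
for k,b,x in(('B1','s',.015),('A1','s',-.055),('D1','d',-.04),('T1','t',-.03)): T[k]=(*bin(b,x),-5.3)
def rel(name):
    s=readout.state();r=R.from_euler('xyz',s['tcp_rot']);p=s['tool_pos']
    x,y,phi=T[name]
    yaw=np.degrees(np.arctan2(*r.as_matrix()[1::-1,0]))
    M=r.as_matrix()
    turn=(yaw-90-phi+180)%360-180
    d=np.array([x,y,p[2]])-p
    # shift rows in present axes
    print(name,'target',np.round((x,y,phi),4),'tcp',p.round(4),'yaw',yaw.round(2),'tilt',(M[:,2]).round(4),'grip',round(s['grip_width'],4),'t',s['clock'],'F',s['force'].round(1),'j6',s['joint_pos'][5].round(2))
    print(' shift now (units):',(M.T@d/.03).round(2),' turn units about tool z:',round(turn/6,2))
    yt=np.radians(phi+90)
    for h in(0,):
        print(' shift after turn: x %.2f y %.2f'%((np.cos(yt)*d[0]+np.sin(yt)*d[1])/.03,(np.sin(yt)*d[0]-np.cos(yt)*d[1])/.03))
    print(' after a half turn the signs flip')
rel(sys.argv[1])
E
python3 go.py B
```

```text
B target [ 0.5642 -0.3367 77.5   ] tcp [0.1864 0.5433 0.2039] yaw 161.05 tilt [-9.0e-04 -1.5e-03 -1.0e+00] grip 0.0853 t 0.1 F [-0.9 -0.9  0.1] j6 -0.21
 shift now (units): [-21.44 -23.65   0.03]  turn units about tool z: -1.08
 shift after turn: x -18.64 y -25.91
 after a half turn the signs flip
```

Call:
{"op": "move_arm", "data": {"motion": [[0,0,0,0,0,-0.5],[-0.2,-0.3,0,0,0,-0.58],[-0.5,-0.7,0,0,0,0],[-0.7,-1,0,0,0,0],[-0.7,-1,0,0,0,0],[-0.7,-1,0,0,0,0],[-0.7,-1,0,0,0,0],[-0.7,-1,0,0,0,0],[-0.7,-1,0,0,0,0],[-0.7,-1,0,0,0,0]], "jaw": 1, "squeeze": 60}}

```text
clock: 0.93
tool_pos: [0.2983, 0.2713, 0.2044]
tcp_rot: [-3.141, -0.0, 2.925]
force: [1.6, -0.7, 0.3]
grip_width: 0.0854
```

Call:
{"op": "move_arm", "data": {"motion": [[-0.7,-1,0,0,0,0],[-0.7,-1,0,0,0,0],[-0.7,-1,0,0,0,0],[-0.7,-1,0,0,0,0],[-0.7,-1,0,0,0,0],[-0.7,-1,0,0,0,0],[-0.7,-1,0,0,0,0],[-0.7,-1,0,0,0,0],[-0.7,-1,0,0,0,0],[-0.7,-1,0,0,0,0]]}}

```text
clock: 1.77
tool_pos: [0.4387, -0.0671, 0.2045]
tcp_rot: [3.141, -0.0, 2.923]
force: [0.3, 0.3, 0.3]
grip_width: 0.0857
```

```bash
python3 go.py B
```

```text
B target [ 0.5642 -0.3367 77.5   ] tcp [ 0.4387 -0.0671  0.2045] yaw 167.49 tilt [-3.e-04  3.e-04 -1.e+00] grip 0.0857 t 1.7667 F [0.3 0.3 0.3] j6 -1.78
 shift now (units): [-6.03 -7.87 -0.  ]  turn units about tool z: -0.0
 shift after turn: x -6.03 y -7.87
 after a half turn the signs flip
```

Call:
{"op": "move_arm", "data": {"motion": [[-0.75,-1,0,0,0,0],[-0.75,-1,0,0,0,0],[-0.75,-1,0,0,0,0],[-0.75,-1,0,0,0,0],[-0.75,-1,0,0,0,0],[-0.75,-1,0,0,0,0],[-0.75,-0.8,0,0,0,0],[-0.4,-0.5,0,0,0,0],[0,0,0,0,0,0],[0,0,0,0,0,0]]}}

```text
clock: 2.6
tool_pos: [0.5564, -0.3161, 0.2037]
tcp_rot: [3.141, -0.002, 2.923]
force: [0.7, -0.5, -0.7]
grip_width: 0.0852
```

```bash
python3 go.py B; python3 - <<'E'
from h import *
p,d=optics.read_camera('wrist');cv2.imwrite('pics/w1.png',p[:,:,::-1]);print(optics.calibration('wrist'))
E
```

```text
B target [ 0.5642 -0.3367 77.5   ] tcp [ 0.5564 -0.3161  0.2037] yaw 167.47 tilt [-0.0014  0.0014 -1.    ] grip 0.0852 t 2.6 F [ 0.7 -0.5 -0.7] j6 -2.06
 shift now (units): [-0.4  -0.61 -0.  ]  turn units about tool z: -0.01
 shift after turn: x -0.40 y -0.62
 after a half turn the signs flip
{'fx': 325.19226210127806, 'fy': 325.19226210127806, 'cx': 284.864022590565, 'cy': 208.81478401017432, 'rvec': array([-2.26752559, -1.82140881, -0.26208522]), 'tvec': array([ 0.18716271, -0.62324212,  0.20581689])}
```

View pics/w1.png

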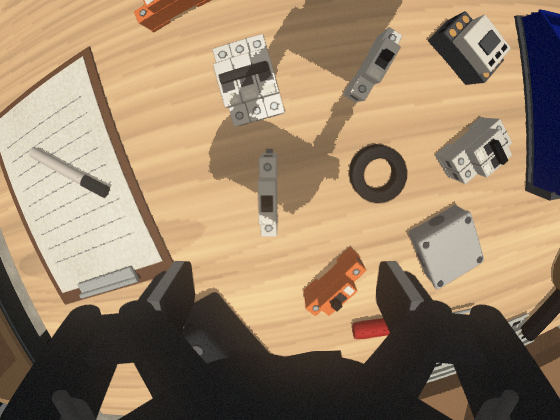

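The wrist view shows the grey single at (267,195), lined up with the jaws. The orange one is well clear at (335,283), so I'll go down onto the grey one.

Call:
{"op": "move_arm", "data": {"motion": [[-0.4,-0.61,0,0,0,0],[0,0,0.6,0,0,0],[0,0,0.8,0,0,0],[0,0,0.8,0,0,0],[0,0,0.8,0,0,0],[0,0,0,0,0,0],[0,0,0,0,0,0]]}}

```text
clock: 3.23
tool_pos: [0.5635, -0.3342, 0.1137]
tcp_rot: [3.14, -0.003, 2.925]
force: [0.2, 0.1, 0.7]
grip_width: 0.0858
```

```bash
python3 go.py B
```

```text
B target [ 0.5642 -0.3367 77.5   ] tcp [ 0.5635 -0.3342  0.1137] yaw 167.58 tilt [-0.0028  0.0026 -1.    ] grip 0.0858 t 3.2333 F [0.2 0.1 0.7] j6 -2.07
 shift now (units): [-0.04 -0.07 -0.  ]  turn units about tool z: 0.01
 shift after turn: x -0.04 y -0.07
 after a half turn the signs flip
```

Call:
{"op": "move_arm", "data": {"motion": [[0,-0.07,0.7,0,0,0],[0,0,0.8,0,0,0],[0,0,0.7,0,0,0],[0,0,0.5,0,0,0],[0,0,0.22,0,0,0],[0,0,0,0,0,0],[0,0,0,0,0,0]]}}

```text
clock: 3.82
tool_pos: [0.5649, -0.3388, 0.0287]
tcp_rot: [-3.141, 0.002, 2.924]
force: [0.6, 1.0, -0.2]
grip_width: 0.085
```

Call:
{"op": "move_arm", "data": {"motion": [[0,0,0,0,0,0],[0,0,0,0,0,0],[0,0,0,0,0,0],[0,0,0,0,0,0],[0,0,0,0,0,0],[0,0,0,0,0,0],[0,0,0,0,0,0],[0,0,0,0,0,0],[0,0,0,0,0,0],[0,0,0,0,0,0]], "jaw": 0, "squeeze": 50}}

```text
clock: 4.65
tool_pos: [0.5644, -0.3383, 0.0276]
tcp_rot: [-3.142, 0.0, 2.924]
force: [-1.3, 1.5, 4.1]
grip_width: 0.0161
```

```bash
python3 go.py B1
```

```text
B1 target [ 0.5474  0.2326 -5.3   ] tcp [ 0.5644 -0.3383  0.0276] yaw 167.53 tilt [ 4.e-04 -2.e-04 -1.e+00] grip 0.0161 t 4.65 F [-1.3  1.5  4.1] j6 -2.08
 shift now (units): [ 4.66 18.46 -0.  ]  turn units about tool z: 13.8
 shift after turn: x 18.90 y -2.32
 after a half turn the signs flip
```

Call:
{"op": "move_arm", "data": {"motion": [[0,0,-0.2,0,0,0],[0,0,-0.4,0,0,0],[0,0,-0.5,0,0,0],[0,0,-0.6,0,0,0.5],[0,0,-0.7,0,0,0.8],[0,0,-0.7,0,0,1],[0,0,-0.7,0,0,1],[0,0,-0.7,0,0,1],[0,0,-0.5,0,0,1],[0,0,-0.2,0,0,1]]}}

```text
clock: 5.48
tool_pos: [0.5652, -0.3394, 0.1875]
tcp_rot: [3.141, 0.006, 2.259]
force: [0.5, -0.4, -1.6]
grip_width: 0.0164
```

Call:
{"op": "move_arm", "data": {"motion": [[0,0,0,0,0,1],[0,0,0,0,0,1],[0,0,0,0,0,1],[0,0,0,0,0,1],[0,0,0,0,0,1],[0,0,0,0,0,1],[0,0,0,0,0,1],[0,0,0,0,0,0.5],[0,0,0,0,0,0],[0,0,0,0,0,0]]}}

```text
clock: 6.32
tool_pos: [0.564, -0.3383, 0.1836]
tcp_rot: [3.142, 0.0, 1.48]
force: [-0.7, 0.3, -1.2]
grip_width: 0.0161
```

```bash
python3 go.py B1
```

```text
B1 target [ 0.5474  0.2326 -5.3   ] tcp [ 0.564  -0.3383  0.1836] yaw 84.82 tilt [ 1.e-04 -3.e-04 -1.e+00] grip 0.0161 t 6.3167 F [-0.7  0.3 -1.2] j6 -0.63
 shift now (units): [ 1.89e+01 -2.27e+00 -1.00e-02]  turn units about tool z: 0.02
 shift after turn: x 18.90 y -2.31
 after a half turn the signs flip
```

Call:
{"op": "move_arm", "data": {"motion": [[0.4,-0.05,0,0,0,0],[0.7,-0.08,0,0,0,0],[1,-0.12,0,0,0,0],[1,-0.12,0,0,0,0],[1,-0.12,0,0,0,0],[1,-0.12,0,0,0,0],[1,-0.12,0,0,0,0],[1,-0.12,0,0,0,0],[1,-0.12,0,0,0,0],[1,-0.12,0,0,0,0]]}}

```text
clock: 7.15
tool_pos: [0.556, -0.0612, 0.1834]
tcp_rot: [3.141, -0.0, 1.48]
force: [-0.2, -0.3, -1.4]
grip_width: 0.0163
```

Call:
{"op": "move_arm", "data": {"motion": [[1,-0.12,0,0,0,0],[1,-0.12,0,0,0,0],[1,-0.12,0,0,0,0],[1,-0.12,0,0,0,0],[1,-0.12,0,0,0,0],[1,-0.12,0,0,0,0],[1,-0.12,0,0,0,0],[0.7,-0.12,0,0,0,0],[0.5,-0.1,0,0,0,0],[0.3,-0.1,0,0,0,0]]}}

```text
clock: 7.98
tool_pos: [0.5444, 0.1961, 0.1833]
tcp_rot: [-3.141, -0.001, 1.482]
force: [-0.3, -0.6, -1.3]
grip_width: 0.0162
```

Call:
{"op": "move_arm", "data": {"motion": [[0.3,0,0,0,0,0],[0,0,0,0,0,0],[0,0,0,0,0,0]]}}

```text
clock: 8.23
tool_pos: [0.5462, 0.2024, 0.1832]
tcp_rot: [3.142, 0.0, 1.479]
force: [0.8, -0.2, -1.4]
grip_width: 0.0161
```

```bash
python3 go.py B1
```

```text
B1 target [ 0.5474  0.2326 -5.3   ] tcp [0.5462 0.2024 0.1832] yaw 84.75 tilt [ 0.e+00 -4.e-04 -1.e+00] grip 0.0161 t 8.2333 F [ 0.8 -0.2 -1.4] j6 0.24
 shift now (units): [ 1.01 -0.05 -0.  ]  turn units about tool z: 0.01
 shift after turn: x 1.01 y -0.05
 after a half turn the signs flip
```

Call:
{"op": "move_arm", "data": {"motion": [[0.6,-0.03,0,0,0,0],[0.4,-0.02,0.4,0,0,0],[0,0,0.7,0,0,0],[0,0,0.8,0,0,0],[0,0,0.8,0,0,0],[0,0,0.6,0,0,0],[0,0,0.4,0,0,0],[0,0,0.3,0,0,0],[0,0,0,0,0,0],[0,0,0,0,0,0]]}}

```text
clock: 9.07
tool_pos: [0.5478, 0.2326, 0.0634]
tcp_rot: [3.141, -0.0, 1.479]
force: [1.3, -0.5, -1.1]
grip_width: 0.0164
```

```bash
python3 go.py B1; python3 - <<'E'
from h import *
p,d=optics.read_camera('scene');cv2.imwrite('pics/s1.png',cv2.resize(p[150:280,270:500],None,fx=3.4,fy=3.4)[:,:,::-1])
E
```

```text
B1 target [ 0.5474  0.2326 -5.3   ] tcp [0.5478 0.2326 0.0634] yaw 84.72 tilt [ 2.e-04 -0.e+00 -1.e+00] grip 0.0164 t 9.0667 F [ 1.3 -0.5 -1.1] j6 0.29
 shift now (units): [ 0.   -0.01 -0.  ]  turn units about tool z: 0.0
 shift after turn: x 0.00 y -0.01
 after a half turn the signs flip
```

View pics/s1.png

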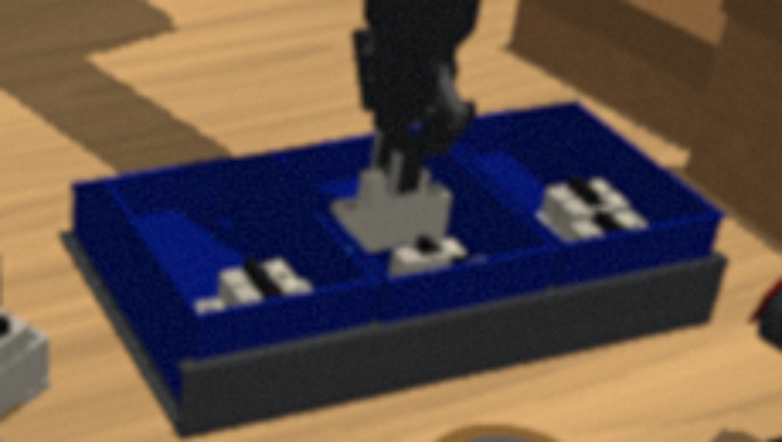

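The picture shows the single hanging upright and across the middle bin at (400,215), in front of the stock and clear of the walls. I'll lower it.

Call:
{"op": "move_arm", "data": {"motion": [[0,0,0.3,0,0,0],[0,0,0.3,0,0,0],[0,0,0.1,0,0,0],[0,0,0.07,0,0,0],[0,0,0.06,0,0,0],[0,0,0,0,0,0],[0,0,0,0,0,0]]}}

```text
clock: 9.7
tool_pos: [0.5476, 0.2327, 0.0384]
tcp_rot: [3.141, -0.0, 1.479]
force: [-0.6, 0.2, -1.8]
grip_width: 0.0162
```

Call:
{"op": "move_arm", "data": {"motion": [[0,0,0.03,0,0,0],[0,0,0,0,0,0],[0,0,0,0,0,0]]}}

```text
clock: 9.95
tool_pos: [0.5477, 0.2327, 0.0376]
tcp_rot: [3.141, -0.0, 1.479]
force: [0.4, 0.1, -0.7]
grip_width: 0.016
```

Call:
{"op": "move_arm", "data": {"motion": [[0,0,0.04,0,0,0],[0,0,0,0,0,0],[0,0,0,0,0,0]]}}

```text
clock: 10.2
tool_pos: [0.5481, 0.2328, 0.0376]
tcp_rot: [3.141, -0.0, 1.479]
force: [-2.3, -1.8, 5.6]
grip_width: 0.0163
```

Call:
{"op": "move_arm", "data": {"motion": [[0,0,0,0,0,0],[0,0,0,0,0,0],[0,0,0,0,0,0],[0,0,0,0,0,0],[0,0,0,0,0,0],[0,0,0,0,0,0]], "jaw": 0.42}}

```text
clock: 10.7
tool_pos: [0.5475, 0.2327, 0.0361]
tcp_rot: [-3.141, 0.0, 1.479]
force: [-0.3, -0.7, -0.2]
grip_width: 0.0359
```

Call:
{"op": "move_arm", "data": {"motion": [[0,0,-0.2,0,0,0],[0,0,-0.4,0,0,0],[0,0,-0.6,0,0,0],[0,0,-0.8,0,0,0],[0,0,-0.8,0,0,0],[0,0,-0.8,0,0,0],[0,0,-0.8,0,0,0],[0,0,-0.4,0,0,0],[0,0,0,0,0,0],[0,0,0,0,0,0]]}}

```text
clock: 11.53
tool_pos: [0.5478, 0.2327, 0.1807]
tcp_rot: [3.14, -0.0, 1.479]
force: [-0.4, 0.1, -0.0]
grip_width: 0.0359
```

```bash
python3 go.py A; python3 - <<'E'
from h import *
p,d=optics.read_camera('scene');cv2.imwrite('pics/s2.png',cv2.resize(p[150:280,270:500],None,fx=3.4,fy=3.4)[:,:,::-1])
E
```

```text
A target [ 0.4488 -0.1965 48.2   ] tcp [0.5478 0.2327 0.1807] yaw 84.73 tilt [ 1.3e-03  3.0e-04 -1.0e+00] grip 0.0359 t 11.5333 F [-0.4  0.1 -0. ] j6 0.29
 shift now (units): [-1.455e+01 -1.970e+00 -1.000e-02]  turn units about tool z: -8.91
 shift after turn: x -7.08 y -12.87
 after a half turn the signs flip
```

View pics/s2.png

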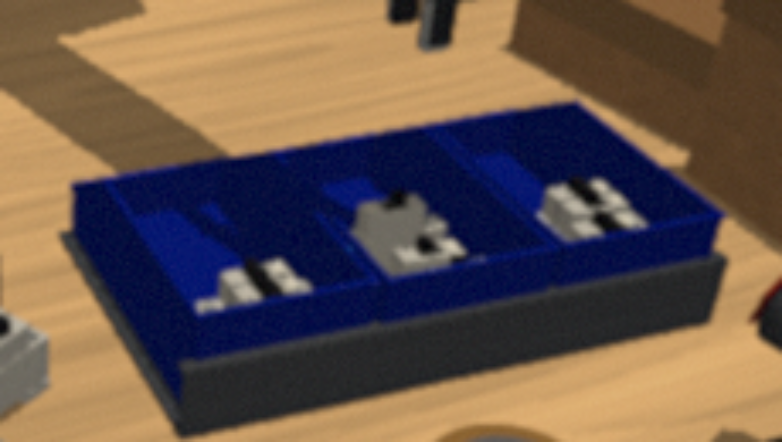

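The single is standing upright at (400,235), released and in front of the stock. The next one is single A.

Call:
{"op": "move_arm", "data": {"motion": [[-0.5,-0.07,0,0,0,0],[-1,-0.13,0,0,0,0],[-1,-0.13,0,0,0,0],[-1,-0.13,0,0,0,0],[-1,-0.14,0,0,0,0],[-1,-0.14,0,0,0,0],[-1,-0.14,0,0,0,0],[-1,-0.14,0,0,0,0],[-1,-0.14,0,0,0,0],[-1,-0.14,0,0,0,0]], "jaw": 0.8}}

```text
clock: 12.42
tool_pos: [0.4806, -0.0483, 0.178]
tcp_rot: [-3.138, -0.001, 1.479]
force: [0.4, -0.7, 0.2]
grip_width: 0.0683
```

Call:
{"op": "move_arm", "data": {"motion": [[-1,-0.14,0,0,0,0],[-1,-0.14,0,0,0,0],[-1,-0.14,0,0,0,0],[-1,-0.14,0,0,0,0],[-0.7,-0.1,0,0,0,0],[-0.35,-0.05,0,0,0,-0.5],[0,0,0,0,0,-1],[0,0,0,0,0,-1],[0,0,0,0,0,-1],[0,0,0,0,0,-1]]}}

```text
clock: 13.25
tool_pos: [0.4461, -0.1957, 0.1778]
tcp_rot: [-3.139, -0.004, 1.955]
force: [-0.2, -0.6, -0.5]
grip_width: 0.0681
```

Call:
{"op": "move_arm", "data": {"motion": [[0,0,0.2,0,0,-1],[0,0,0.4,0,0,-1],[0,0,0.5,0,0,-1],[0,0,0.5,0,0,-1],[0,0,0.5,0,0,-0.4],[0,0,0,0,0,0],[0,0,0,0,0,0]]}}

```text
clock: 13.83
tool_pos: [0.4458, -0.1953, 0.1151]
tcp_rot: [-3.141, -0.005, 2.409]
force: [0.9, 0.0, -0.1]
grip_width: 0.0689
```

```bash
python3 go.py A
```

```text
A target [ 0.4488 -0.1965 48.2   ] tcp [ 0.4458 -0.1953  0.1151] yaw 138.04 tilt [-0.0039  0.003  -1.    ] grip 0.0689 t 13.8333 F [ 0.9  0.  -0.1] j6 -1.5
 shift now (units): [-0.1   0.04 -0.  ]  turn units about tool z: -0.03
 shift after turn: x -0.10 y 0.04
 after a half turn the signs flip
```

Next I lower to about 0.0275, which is 2.92 units.

Call:
{"op": "move_arm", "data": {"motion": [[-0.1,0.04,0.5,0,0,0],[0,0,0.7,0,0,0],[0,0,0.7,0,0,0],[0,0,0.6,0,0,0],[0,0,0.42,0,0,0],[0,0,0,0,0,0],[0,0,0,0,0,0]]}}

```text
clock: 14.42
tool_pos: [0.4503, -0.1975, 0.0298]
tcp_rot: [-3.142, -0.001, 2.41]
force: [-0.5, -0.3, -0.5]
grip_width: 0.0684
```

Call:
{"op": "move_arm", "data": {"motion": [[0,0,0,0,0,0],[0,0,0,0,0,0],[0,0,0,0,0,0],[0,0,0,0,0,0],[0,0,0,0,0,0],[0,0,0,0,0,0],[0,0,0,0,0,0],[0,0,0,0,0,0],[0,0,0,0,0,0]], "jaw": 0}}

```text
clock: 15.17
tool_pos: [0.4511, -0.198, 0.0306]
tcp_rot: [3.141, 0.002, 2.411]
force: [-1.5, 0.8, 6.3]
grip_width: 0.0161
```

Call:
{"op": "move_arm", "data": {"motion": [[0,0,-0.2,0,0,0],[0,0,-0.4,0,0,0],[0,0,-0.6,0,0,0],[0,0,-0.7,0,0,0],[0,0,-0.7,0,0,0.5],[0,0,-0.7,0,0,0.9],[0,0,-0.7,0,0,1],[0,0,-0.7,0,0,1],[0,0,-0.4,0,0,1],[0,0,0,0,0,1]]}}

```text
clock: 16.0
tool_pos: [0.4518, -0.1986, 0.186]
tcp_rot: [3.138, 0.005, 1.84]
force: [0.1, -0.1, -1.3]
grip_width: 0.0159
```

Call:
{"op": "move_arm", "data": {"motion": [[0,0,0,0,0,1],[0,0,0,0,0,1],[0,0,0,0,0,1],[0,0,0,0,0,0.5],[0,0,0,0,0,0],[0,0,0,0,0,0]]}}

```text
clock: 16.5
tool_pos: [0.4501, -0.1973, 0.1824]
tcp_rot: [-3.141, -0.0, 1.48]
force: [0.7, 0.0, -1.7]
grip_width: 0.016
```

```bash
python3 go.py A1; python3 - <<'E'
from h import *
p,d=optics.read_camera('scene');cv2.imwrite('pics/s3.png',p[:,:,::-1])
E
```

```text
A1 target [ 0.4777  0.2391 -5.3   ] tcp [ 0.4501 -0.1973  0.1824] yaw 84.82 tilt [-6.e-04  5.e-04 -1.e+00] grip 0.016 t 16.5 F [ 0.7  0.  -1.7] j6 -0.57
 shift now (units): [ 1.457e+01 -3.900e-01  1.000e-02]  turn units about tool z: 0.02
 shift after turn: x 14.57 y -0.42
 after a half turn the signs flip
```

View pics/s3.png

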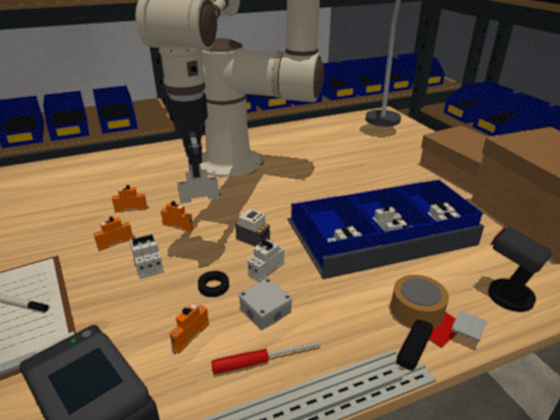

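Single A is held upright at (198,185), and nothing else has moved.

Call:
{"op": "move_arm", "data": {"motion": [[0.4,-0.02,0,0,0,0],[0.7,-0.03,0,0,0,0],[1,-0.03,0,0,0,0],[1,-0.03,0,0,0,0],[1,-0.03,0,0,0,0],[1,-0.03,0,0,0,0],[1,-0.03,0,0,0,0],[1,-0.03,0,0,0,0],[1,-0.03,0,0,0,0],[1,-0.03,0,0,0,0]]}}

```text
clock: 17.38
tool_pos: [0.4662, 0.0774, 0.1827]
tcp_rot: [3.142, -0.0, 1.48]
force: [0.9, -0.1, -1.3]
grip_width: 0.0158
```

Call:
{"op": "move_arm", "data": {"motion": [[1,-0.03,0,0,0,0],[1,-0.03,0,0,0,0],[1,-0.03,0,0,0,0],[1,-0.03,0,0,0,0],[0.7,0,0,0,0,0],[0.5,0,0,0,0,0],[0.27,0,0,0,0,0],[0,0,0,0,0,0],[0,0,0,0,0,0],[0,0,0,0,0,0]]}}

```text
clock: 18.22
tool_pos: [0.4781, 0.2381, 0.1825]
tcp_rot: [-3.141, 0.001, 1.478]
force: [-0.3, -0.1, -0.8]
grip_width: 0.0159
```

```bash
python3 go.py A1
```

```text
A1 target [ 0.4777  0.2391 -5.3   ] tcp [0.4781 0.2381 0.1825] yaw 84.7 tilt [-3.e-04 -5.e-04 -1.e+00] grip 0.0159 t 18.2167 F [-0.3 -0.1 -0.8] j6 0.33
 shift now (units): [ 0.03 -0.02 -0.  ]  turn units about tool z: 0.0
 shift after turn: x 0.03 y -0.02
 after a half turn the signs flip
```

Call:
{"op": "move_arm", "data": {"motion": [[0,0,0.4,0,0,0],[0,0,0.7,0,0,0],[0,0,0.8,0,0,0],[0,0,0.8,0,0,0],[0,0,0.7,0,0,0],[0,0,0.5,0,0,0],[0,0,0.4,0,0,0],[0,0,0.2,0,0,0],[0,0,0,0,0,0],[0,0,0,0,0,0]]}}

```text
clock: 19.05
tool_pos: [0.4787, 0.2387, 0.0479]
tcp_rot: [3.141, -0.0, 1.478]
force: [-0.2, 0.4, -1.4]
grip_width: 0.0158
```

Call:
{"op": "move_arm", "data": {"motion": [[0,0,0.08,0,0,0],[0,0,0.06,0,0,0],[0,0,0.06,0,0,0],[0,0,0,0,0,0],[0,0,0,0,0,0]]}}

```text
clock: 19.47
tool_pos: [0.4783, 0.2389, 0.0417]
tcp_rot: [3.141, -0.0, 1.479]
force: [0.1, 0.2, -0.8]
grip_width: 0.0158
```

Call:
{"op": "move_arm", "data": {"motion": [[0,0,0.05,0,0,0],[0,0,0,0,0,0],[0,0,0,0,0,0]]}}

```text
clock: 19.72
tool_pos: [0.4788, 0.239, 0.0406]
tcp_rot: [3.141, -0.0, 1.479]
force: [-0.5, 0.3, 2.1]
grip_width: 0.0161
```

Call:
{"op": "move_arm", "data": {"motion": [[0,0,0.04,0,0,0],[0,0,0,0,0,0],[0,0,0,0,0,0]]}}

```text
clock: 19.97
tool_pos: [0.4792, 0.239, 0.0406]
tcp_rot: [3.14, -0.0, 1.479]
force: [-3.1, -1.1, 10.7]
grip_width: 0.0159
```

Call:
{"op": "move_arm", "data": {"motion": [[0,0,0,0,0,0],[0,0,0,0,0,0],[0,0,0,0,0,0],[0,0,0,0,0,0],[0,0,0,0,0,0],[0,0,0,0,0,0]], "jaw": 0.42}}

```text
clock: 20.47
tool_pos: [0.4782, 0.2388, 0.0387]
tcp_rot: [-3.141, 0.0, 1.479]
force: [1.0, -0.3, -0.6]
grip_width: 0.0356
```

Call:
{"op": "move_arm", "data": {"motion": [[0,0,-0.2,0,0,0],[0,0,-0.4,0,0,0],[0,0,-0.6,0,0,0],[0,0,-0.8,0,0,0],[0,0,-0.8,0,0,0],[0,0,-0.8,0,0,0],[0,0,-0.8,0,0,0],[0,0,-0.3,0,0,0],[0,0,0,0,0,0],[0,0,0,0,0,0]]}}

```text
clock: 21.3
tool_pos: [0.4783, 0.2388, 0.18]
tcp_rot: [3.141, -0.0, 1.479]
force: [-1.2, -0.1, -0.2]
grip_width: 0.0357
```

```bash
python3 go.py D; python3 - <<'E'
from h import *
p,d=optics.read_camera('scene');cv2.imwrite('pics/s4.png',cv2.resize(p[150:310,210:500],None,fx=2.7,fy=2.7)[:,:,::-1])
E
```

```text
D target [ 0.5615 -0.083  26.3   ] tcp [0.4783 0.2388 0.18  ] yaw 84.72 tilt [ 6.e-04  1.e-04 -1.e+00] grip 0.0357 t 21.3 F [-1.2 -0.1 -0.2] j6 0.33
 shift now (units): [-10.43   3.75   0.  ]  turn units about tool z: -5.26
 shift after turn: x -10.85 y -2.27
 after a half turn the signs flip
```

View pics/s4.png

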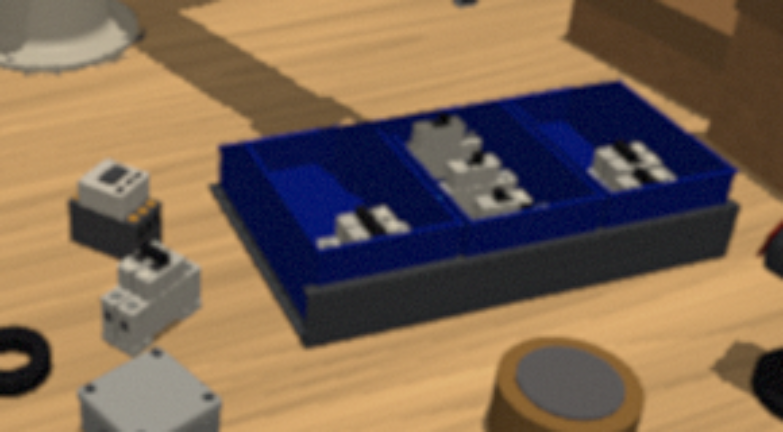

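Both singles are standing in the middle bin, at (437,150) and (475,170). Now for the two-pole breaker at (150,290). The contactor is beside it at (115,205), so I'll approach straight down.

Call:
{"op": "move_arm", "data": {"motion": [[-0.5,0.2,0,0,0,0],[-1,0.35,0,0,0,0],[-1,0.35,0,0,0,0],[-1,0.35,0,0,0,0],[-1,0.35,0,0,0,0],[-1,0.35,0,0,0,0],[-1,0.35,0,0,0,0],[-1,0.35,0,0,0,0],[-1,0.35,0,0,0,0],[-1,0.35,0,0,0,0]], "jaw": 0.85}}

```text
clock: 22.18
tool_pos: [0.551, -0.0554, 0.1775]
tcp_rot: [-3.138, -0.001, 1.479]
force: [1.1, 0.8, -0.2]
grip_width: 0.0726
```

Call:
{"op": "move_arm", "data": {"motion": [[-0.6,0.25,0,0,0,-0.5],[-0.33,0.15,0,0,0,-1],[0,0,0,0,0,-1],[0,0,0.4,0,0,-1],[0,0,0.5,0,0,-1],[0,0,0.5,0,0,-0.76],[0,0,0.3,0,0,0],[0,0,0,0,0,0],[0,0,0,0,0,0]]}}

```text
clock: 22.93
tool_pos: [0.5612, -0.0825, 0.1276]
tcp_rot: [-3.14, -0.002, 2.028]
force: [-0.2, 0.2, -0.0]
grip_width: 0.0728
```

```bash
python3 go.py D
```

```text
D target [ 0.5615 -0.083  26.3   ] tcp [ 0.5612 -0.0825  0.1276] yaw 116.17 tilt [-0.0027  0.001  -1.    ] grip 0.0728 t 22.9333 F [-0.2  0.2 -0. ] j6 -0.82
 shift now (units): [-0.02  0.   -0.  ]  turn units about tool z: -0.02
 shift after turn: x -0.02 y 0.00
 after a half turn the signs flip
```

Call:
{"op": "move_arm", "data": {"motion": [[0,0,0.4,0,0,0],[0,0,0.7,0,0,0],[0,0,0.7,0,0,0],[0,0,0.7,0,0,0],[0,0,0.5,0,0,0],[0,0,0.3,0,0,0],[0,0,0,0,0,0],[0,0,0,0,0,0]]}}

```text
clock: 23.6
tool_pos: [0.5624, -0.083, 0.0302]
tcp_rot: [3.141, 0.0, 2.029]
force: [0.9, -0.3, 0.5]
grip_width: 0.0728
```

Call:
{"op": "move_arm", "data": {"motion": [[0,0,0,0,0,0],[0,0,0,0,0,0],[0,0,0,0,0,0],[0,0,0,0,0,0],[0,0,0,0,0,0],[0,0,0,0,0,0],[0,0,0,0,0,0],[0,0,0,0,0,0]], "jaw": 0, "squeeze": 60}}

```text
clock: 24.27
tool_pos: [0.5631, -0.0833, 0.0315]
tcp_rot: [3.14, 0.002, 2.03]
force: [-0.8, -0.1, 6.7]
grip_width: 0.0334
```

Call:
{"op": "move_arm", "data": {"motion": [[0,0,-0.2,0,0,0],[0,0,-0.4,0,0,0],[0,0,-0.6,0,0,0],[0,0,-0.7,0,0,0],[0,0,-0.7,0,0,0],[0,0,-0.7,0,0,0.5],[0,0,-0.7,0,0,0.9],[0,0,-0.7,0,0,1],[0,0,-0.4,0,0,1],[0,0,0,0,0,1]]}}

```text
clock: 25.1
tool_pos: [0.5641, -0.0835, 0.1876]
tcp_rot: [3.135, 0.002, 1.564]
force: [0.2, -0.3, -3.2]
grip_width: 0.0337
```

Call:
{"op": "move_arm", "data": {"motion": [[0,0,0,0,0,0.84],[0,0,0,0,0,0],[0,0,0,0,0,0],[0,0,0,0,0,0]]}}

```text
clock: 25.43
tool_pos: [0.5618, -0.0827, 0.1828]
tcp_rot: [-3.141, -0.0, 1.483]
force: [-0.2, -0.1, -2.9]
grip_width: 0.0333
```

```bash
python3 go.py D1; python3 - <<'E'
from h import *
p,d=optics.read_camera('scene');cv2.imwrite('pics/s5.png',p[:,:,::-1])
E
```

```text
D1 target [ 0.5048  0.3681 -5.3   ] tcp [ 0.5618 -0.0827  0.1828] yaw 84.97 tilt [-4.e-04  1.e-04 -1.e+00] grip 0.0333 t 25.4333 F [-0.2 -0.1 -2.9] j6 -0.27
 shift now (units): [14.8  -3.21  0.  ]  turn units about tool z: 0.05
 shift after turn: x 14.79 y -3.28
 after a half turn the signs flip
```

View pics/s5.png

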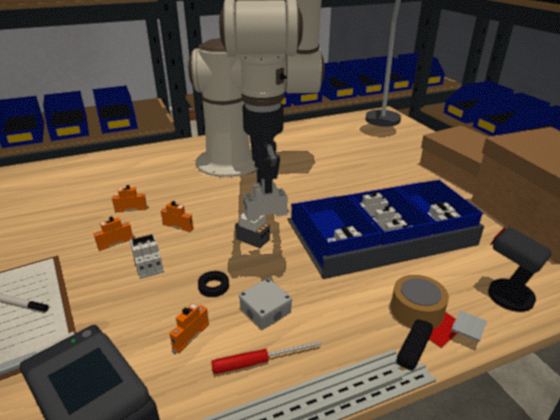

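The two-pole breaker is held at (267,198). The contactor at (252,230) and the junction box are where they were.

Call:
{"op": "move_arm", "data": {"motion": [[0.4,-0.1,0,0,0,0.05],[0.7,-0.15,0,0,0,0],[1,-0.22,0,0,0,0],[1,-0.22,0,0,0,0],[1,-0.22,0,0,0,0],[1,-0.22,0,0,0,0],[1,-0.22,0,0,0,0],[1,-0.22,0,0,0,0],[1,-0.22,0,0,0,0],[1,-0.22,0,0,0,0]]}}

```text
clock: 26.32
tool_pos: [0.5269, 0.1968, 0.1829]
tcp_rot: [-3.141, -0.0, 1.477]
force: [0.8, 0.4, -2.1]
grip_width: 0.0336
```

Call:
{"op": "move_arm", "data": {"motion": [[1,-0.22,0,0,0,0],[1,-0.22,0,0,0,0],[1,-0.22,0,0,0,0],[1,-0.22,0,0,0,0],[0.8,-0.2,0,0,0,0],[0.6,-0.1,0,0,0,0],[0.3,-0.07,0,0,0,0],[0,0,0,0,0,0],[0,0,0,0,0,0],[0,0,0,0,0,0]]}}

```text
clock: 27.15
tool_pos: [0.507, 0.3674, 0.1828]
tcp_rot: [-3.141, 0.001, 1.475]
force: [-0.5, -0.4, -2.4]
grip_width: 0.0339
```

```bash
python3 go.py D1
```

```text
D1 target [ 0.5048  0.3681 -5.3   ] tcp [0.507  0.3674 0.1828] yaw 84.51 tilt [-3.e-04 -8.e-04 -1.e+00] grip 0.0339 t 27.15 F [-0.5 -0.4 -2.4] j6 0.53
 shift now (units): [ 0.02 -0.07  0.  ]  turn units about tool z: -0.03
 shift after turn: x 0.02 y -0.07
 after a half turn the signs flip
```

Call:
{"op": "move_arm", "data": {"motion": [[0,-0.07,0.4,0,0,0],[0,0,0.7,0,0,0],[0,0,0.8,0,0,0],[0,0,0.8,0,0,0],[0,0,0.7,0,0,0],[0,0,0.5,0,0,0],[0,0,0.4,0,0,0],[0,0,0.15,0,0,0],[0,0,0,0,0,0],[0,0,0,0,0,0]]}}

```text
clock: 27.98
tool_pos: [0.5053, 0.3685, 0.05]
tcp_rot: [3.141, -0.0, 1.475]
force: [-0.3, 0.1, -2.5]
grip_width: 0.0339
```

Call:
{"op": "move_arm", "data": {"motion": [[0,0,0.08,0,0,0],[0,0,0.06,0,0,0],[0,0,0.05,0,0,0],[0,0,0,0,0,0],[0,0,0,0,0,0]]}}

```text
clock: 28.4
tool_pos: [0.5048, 0.3687, 0.0438]
tcp_rot: [3.141, -0.0, 1.476]
force: [0.1, 0.1, -1.6]
grip_width: 0.0335
```

Call:
{"op": "move_arm", "data": {"motion": [[0,0,0.06,0,0,0],[0,0,0,0,0,0],[0,0,0,0,0,0]]}}

```text
clock: 28.65
tool_pos: [0.5047, 0.3686, 0.0418]
tcp_rot: [-3.141, 0.0, 1.476]
force: [0.1, -1.4, -2.8]
grip_width: 0.0334
```

Call:
{"op": "move_arm", "data": {"motion": [[0,0,0.03,0,0,0],[0,0,0,0,0,0],[0,0,0,0,0,0]]}}

```text
clock: 28.9
tool_pos: [0.5049, 0.3687, 0.0416]
tcp_rot: [3.141, -0.0, 1.476]
force: [-2.6, -1.0, 2.1]
grip_width: 0.0336
```

Call:
{"op": "move_arm", "data": {"motion": [[0,0,0,0,0,0],[0,0,0,0,0,0],[0,0,0,0,0,0],[0,0,0,0,0,0],[0,0,0,0,0,0],[0,0,0,0,0,0]], "jaw": 0.65}}

```text
clock: 29.4
tool_pos: [0.5049, 0.3686, 0.041]
tcp_rot: [3.141, -0.0, 1.476]
force: [1.2, 0.7, -1.6]
grip_width: 0.0554
```

Call:
{"op": "move_arm", "data": {"motion": [[0,0,-0.2,0,0,0],[0,0,-0.4,0,0,0],[0,0,-0.6,0,0,0],[0,0,-0.8,0,0,0],[0,0,-0.8,0,0,0],[0,0,-0.8,0,0,0],[0,0,-0.8,0,0,0],[0,0,-0.3,0,0,0],[0,0,0,0,0,0],[0,0,0,0,0,0]]}}

```text
clock: 30.23
tool_pos: [0.5048, 0.3686, 0.1821]
tcp_rot: [3.141, -0.0, 1.476]
force: [-0.3, -0.6, -0.0]
grip_width: 0.0552
```

```bash
python3 go.py T; python3 - <<'E'
from h import *
p,d=optics.read_camera('scene');cv2.imwrite('pics/s6.png',cv2.resize(p[150:310,210:500],None,fx=2.7,fy=2.7)[:,:,::-1])
E
```

```text
T target [ 0.4404 -0.3284 91.9   ] tcp [0.5048 0.3686 0.1821] yaw 84.55 tilt [ 6.e-04  2.e-04 -1.e+00] grip 0.0552 t 30.2333 F [-0.3 -0.6 -0. ] j6 0.53
 shift now (units): [-2.333e+01  7.000e-02 -1.000e-02]  turn units about tool z: -16.23
 shift after turn: x 2.92 y -23.15
 after a half turn the signs flip
```

View pics/s6.png

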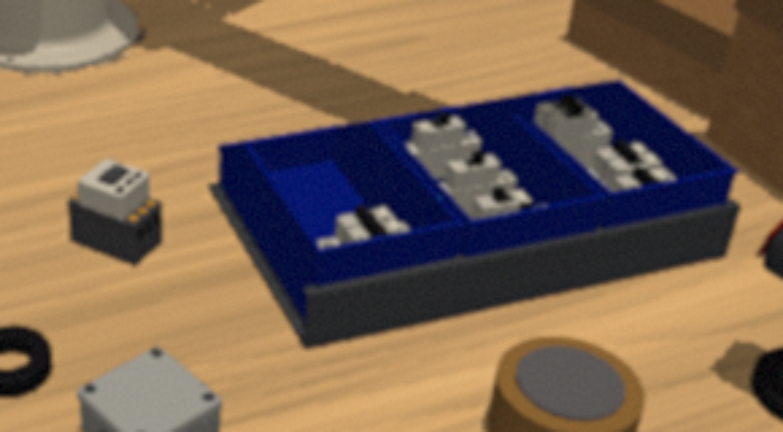

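The two-pole breaker is standing in the right-hand bin at (575,125). The three-pole breaker is last. I'll use the half-turn-equivalent grasp, a turn of +13.77 units, to keep the last joint near the middle of its range.

Call:
{"op": "move_arm", "data": {"motion": [[-0.5,0,0,0,0,0],[-1,0,0,0,0,0],[-1,0,0,0,0,0],[-1,0,0,0,0,0],[-1,0,0,0,0,0],[-1,0,0,0,0,0],[-1,0,0,0,0,0],[-1,0,0,0,0,0],[-1,0,0,0,0,0],[-1,0,0,0,0,0]], "jaw": 1}}

```text
clock: 31.12
tool_pos: [0.4759, 0.0836, 0.1798]
tcp_rot: [-3.138, 0.0, 1.476]
force: [0.3, 0.2, 0.1]
grip_width: 0.0854
```

Call:
{"op": "move_arm", "data": {"motion": [[-1,0,0,0,0,0],[-1,0,0,0,0,0],[-1,0,0,0,0,0],[-1,0,0,0,0,0],[-1,0,0,0,0,0],[-1,0,0,0,0,0],[-1,0,0,0,0,0],[-1,0,0,0,0,0],[-1,0,0,0,0,0],[-1,0,0,0,0,0]]}}

```text
clock: 31.95
tool_pos: [0.4477, -0.2144, 0.1798]
tcp_rot: [-3.138, -0.002, 1.475]
force: [0.2, 0.8, -0.6]
grip_width: 0.0855
```

Call:
{"op": "move_arm", "data": {"motion": [[-1,0,0,0,0,0],[-1,0,0,0,0,0],[-1,0,0,0,0,0],[-0.7,0,0,0,0,0],[-0.2,0.07,0,0,0,0.77],[0,0,0,0,0,1],[0,0,0,0,0,1],[0,0,0,0,0,1],[0,0,0,0,0,1],[0,0,0,0,0,1]]}}

```text
clock: 32.78
tool_pos: [0.4392, -0.3294, 0.1795]
tcp_rot: [-3.137, -0.001, 0.866]
force: [0.7, -0.2, -1.2]
grip_width: 0.0852
```

Call:
{"op": "move_arm", "data": {"motion": [[0,0,0,0,0,1],[0,0,0,0,0,1],[0,0,0,0,0,1],[0,0,0.2,0,0,1],[0,0,0.4,0,0,1],[0,0,0.5,0,0,1],[0,0,0.5,0,0,1],[0,0,0.3,0,0,1],[0,0,0,0,0,0],[0,0,0,0,0,0]]}}

```text
clock: 33.62
tool_pos: [0.4391, -0.3292, 0.123]
tcp_rot: [-3.138, 0.003, 0.037]
force: [-0.1, 0.7, 0.3]
grip_width: 0.0849
```

```bash
sed -i 's/91.9)/-88.1)/' go.py; python3 go.py T
```

```text
T target [  0.4404  -0.3284 -88.1   ] tcp [ 0.4391 -0.3292  0.123 ] yaw 2.09 tilt [-0.0027  0.0032 -1.    ] grip 0.0849 t 33.6167 F [-0.1  0.7  0.3] j6 0.67
 shift now (units): [ 0.04 -0.03 -0.  ]  turn units about tool z: 0.03
 shift after turn: x 0.04 y -0.03
 after a half turn the signs flip
```

Next I go down to about 0.028, which is 3.17 units.

Call:
{"op": "move_arm", "data": {"motion": [[0.04,-0.03,0.4,0,0,0],[0,0,0.6,0,0,0],[0,0,0.7,0,0,0],[0,0,0.7,0,0,0],[0,0,0.5,0,0,0],[0,0,0.25,0,0,0],[0,0,0,0,0,0],[0,0,0,0,0,0]]}}

```text
clock: 34.28
tool_pos: [0.4415, -0.3297, 0.0307]
tcp_rot: [3.141, -0.0, 0.034]
force: [0.1, -0.1, 0.5]
grip_width: 0.0852
```

Call:
{"op": "move_arm", "data": {"motion": [[0,0,0,0,0,0],[0,0,0,0,0,0],[0,0,0,0,0,0],[0,0,0,0,0,0],[0,0,0,0,0,0],[0,0,0,0,0,0],[0,0,0,0,0,0],[0,0,0,0,0,0]], "jaw": 0, "squeeze": 70}}

```text
clock: 34.95
tool_pos: [0.442, -0.3299, 0.0324]
tcp_rot: [3.141, -0.001, 0.034]
force: [-1.8, 3.5, 8.0]
grip_width: 0.0509
```

Call:
{"op": "move_arm", "data": {"motion": [[0,0,-0.2,0,0,0],[0,0,-0.4,0,0,0],[0,0,-0.6,0,0,0],[0,0,-0.7,0,0,0],[0,0,-0.7,0,0,0],[0,0,-0.7,0,0,-0.5],[0,0,-0.7,0,0,-0.8],[0,0,-0.7,0,0,-1],[0,0,-0.4,0,0,-1],[0,0,0,0,0,-1]]}}

```text
clock: 35.78
tool_pos: [0.4427, -0.3311, 0.1881]
tcp_rot: [3.135, -0.001, 0.489]
force: [0.2, -0.5, -3.5]
grip_width: 0.0507
```

Call:
{"op": "move_arm", "data": {"motion": [[0,0,0,0,0,-1],[0,0,0,0,0,-1],[0,0,0,0,0,-1],[0,0,0,0,0,-1],[0,0,0,0,0,-1],[0,0,0,0,0,-1],[0,0,0,0,0,-1],[0,0,0,0,0,-1],[0,0,0,0,0,-1],[0,0,0,0,0,-0.5]]}}

```text
clock: 36.62
tool_pos: [0.4411, -0.3293, 0.1839]
tcp_rot: [-3.141, -0.0, 1.484]
force: [-0.4, -0.5, -3.4]
grip_width: 0.0508
```

Call:
{"op": "move_arm", "data": {"motion": [[0,0,0,0,0,0],[0,0,0,0,0,0]]}}

```text
clock: 36.78
tool_pos: [0.4412, -0.3293, 0.1838]
tcp_rot: [-3.142, 0.0, 1.477]
force: [-0.2, 0.1, -3.7]
grip_width: 0.0505
```

```bash
python3 go.py T1; python3 - <<'E'
from h import *
p,d=optics.read_camera('scene');cv2.imwrite('pics/s7.png',p[:,:,::-1])
E
```

```text
T1 target [ 0.4905  0.1063 -5.3   ] tcp [ 0.4412 -0.3293  0.1838] yaw 84.63 tilt [-0. -0. -1.] grip 0.0505 t 36.7833 F [-0.2  0.1 -3.7] j6 -0.77
 shift now (units): [14.61  0.28 -0.  ]  turn units about tool z: -0.01
 shift after turn: x 14.61 y 0.30
 after a half turn the signs flip
```

View pics/s7.png

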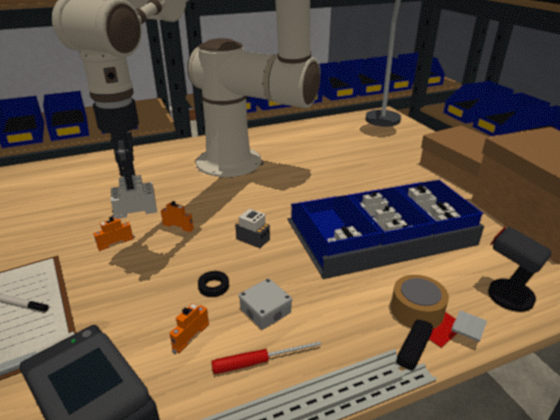

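The three-pole breaker is held upright at (132,195). Next I carry it to its bin.

Call:
{"op": "move_arm", "data": {"motion": [[0.4,0.02,0,0,0,0],[0.7,0.02,0,0,0,0],[1,0.02,0,0,0,0],[1,0.02,0,0,0,0],[1,0.02,0,0,0,0],[1,0.02,0,0,0,0],[1,0.02,0,0,0,0],[1,0.02,0,0,0,0],[1,0.02,0,0,0,0],[1,0.02,0,0,0,0]]}}

```text
clock: 37.67
tool_pos: [0.472, -0.056, 0.1837]
tcp_rot: [3.141, -0.0, 1.478]
force: [0.4, 0.1, -4.2]
grip_width: 0.0503
```

Call:
{"op": "move_arm", "data": {"motion": [[1,0.02,0,0,0,0],[1,0.02,0,0,0,0],[1,0.02,0,0,0,0],[1,0.02,0,0,0,0],[0.7,0,0,0,0,0],[0.5,0,0,0,0,0],[0.3,0,0,0,0,0],[0,0,0,0,0,0],[0,0,0,0,0,0],[0,0,0,0,0,0]]}}

```text
clock: 38.5
tool_pos: [0.4898, 0.1051, 0.1835]
tcp_rot: [-3.142, 0.001, 1.478]
force: [0.8, -0.7, -4.7]
grip_width: 0.0504
```

```bash
python3 go.py T1
```

```text
T1 target [ 0.4905  0.1063 -5.3   ] tcp [0.4898 0.1051 0.1835] yaw 84.68 tilt [-1.e-04 -5.e-04 -1.e+00] grip 0.0504 t 38.5 F [ 0.8 -0.7 -4.7] j6 0.06
 shift now (units): [ 0.04  0.02 -0.  ]  turn units about tool z: -0.0
 shift after turn: x 0.04 y 0.02
 after a half turn the signs flip
```

Call:
{"op": "move_arm", "data": {"motion": [[0,0,0.4,0,0,0],[0,0,0.7,0,0,0],[0,0,0.8,0,0,0],[0,0,0.8,0,0,0],[0,0,0.7,0,0,0],[0,0,0.5,0,0,0],[0,0,0.35,0,0,0],[0,0,0.15,0,0,0],[0,0,0,0,0,0],[0,0,0,0,0,0]]}}

```text
clock: 39.33
tool_pos: [0.4906, 0.1056, 0.0521]
tcp_rot: [3.141, -0.0, 1.478]
force: [-0.3, 1.2, -3.1]
grip_width: 0.0508
```

Call:
{"op": "move_arm", "data": {"motion": [[0,0,0.08,0,0,0],[0,0,0.06,0,0,0],[0,0,0.05,0,0,0],[0,0,0,0,0,0],[0,0,0,0,0,0]]}}

```text
clock: 39.75
tool_pos: [0.49, 0.1059, 0.0459]
tcp_rot: [3.141, 0.0, 1.479]
force: [0.3, 0.1, -3.5]
grip_width: 0.0508
```

Call:
{"op": "move_arm", "data": {"motion": [[0,0,0.05,0,0,0],[0,0,0,0,0,0],[0,0,0,0,0,0]]}}

```text
clock: 40.0
tool_pos: [0.4899, 0.1059, 0.0442]
tcp_rot: [-3.141, 0.0, 1.479]
force: [0.3, 0.3, -3.7]
grip_width: 0.0507
```

Call:
{"op": "move_arm", "data": {"motion": [[0,0,0.05,0,0,0],[0,0,0,0,0,0],[0,0,0,0,0,0]]}}

```text
clock: 40.25
tool_pos: [0.4899, 0.1059, 0.0427]
tcp_rot: [-3.141, 0.0, 1.479]
force: [0.2, 0.1, -3.7]
grip_width: 0.0505
```

Call:
{"op": "move_arm", "data": {"motion": [[0,0,0.03,0,0,0],[0,0,0,0,0,0],[0,0,0,0,0,0]]}}

```text
clock: 40.5
tool_pos: [0.49, 0.1059, 0.0425]
tcp_rot: [-3.142, 0.0, 1.479]
force: [-3.0, -0.8, 3.4]
grip_width: 0.0507
```

The force shows contact, so I release and retreat.

Call:
{"op": "move_arm", "data": {"motion": [[0,0,0,0,0,0],[0,0,0,0,0,0],[0,0,0,0,0,0],[0,0,0,0,0,0],[0,0,0,0,0,0],[0,0,0,0,0,0]], "jaw": 0.85}}

```text
clock: 41.0
tool_pos: [0.4901, 0.1059, 0.0419]
tcp_rot: [3.141, -0.0, 1.479]
force: [0.3, -0.2, 0.8]
grip_width: 0.0727
```

Call:
{"op": "move_arm", "data": {"motion": [[0,0,-0.2,0,0,0],[0,0,-0.4,0,0,0],[0,0,-0.6,0,0,0],[0,0,-0.8,0,0,0],[0,0,-0.8,0,0,0],[0,0,-0.8,0,0,0],[0,0,-0.8,0,0,0],[0,0,-0.8,0,0,0],[0,0,-0.3,0,0,0],[0,0,0,0,0,0]]}}

```text
clock: 41.83
tool_pos: [0.4918, 0.1059, 0.2099]
tcp_rot: [3.136, -0.0, 1.479]
force: [-0.2, 0.2, 0.8]
grip_width: 0.0728
```

Call:
{"op": "move_arm", "data": {"motion": [[-0.5,0,0,0,0,0],[-1,0,0,0,0,0],[-1,0,0,0,0,0],[-1,0,0,0,0,0],[-1,0,0,0,0,0],[-1,0,0,0,0,0],[-0.5,0,0,0,0,0],[0,0,0,0,0,0],[0,0,0,0,0,0],[0,0,0,0,0,0]]}}

```text
clock: 42.67
tool_pos: [0.4729, -0.0724, 0.2057]
tcp_rot: [-3.14, -0.001, 1.479]
force: [-0.5, 0.2, -0.1]
grip_width: 0.0726
```

```bash
cat > chk.py <<'E'
from h import *
import fit
th=-5.3
for n in('top','scene'):
    p,d=optics.read_camera(n);cv2.imwrite(f'pics/{n}9.png',p[:,:,::-1])
    if n=='top': cv2.imwrite('pics/b9.png',cv2.resize(p[120:235,120:280],(800,575),interpolation=cv2.INTER_CUBIC)[:,:,::-1])
    C=cloud(p,d,optics.calibration(n)).reshape(-1,3)
    for k,(x,y),w in(('B',(.5478,.2327),.018),('A',(.4785,.2389),.018),('D',(.5049,.3687),.036),('T',(.49,.106),.054)):
        q=C-[x,y,0];a=np.radians(th);lx=np.cos(a)*q[:,0]+np.sin(a)*q[:,1];ly=-np.sin(a)*q[:,0]+np.cos(a)*q[:,1]
        m=(abs(lx)<w/2+.012)&(abs(ly)<.05)&(C[:,2]>.016)&(C[:,2]<.0765)
        P=C[m].copy();P[:,2]-=.01
        r,e=fit.fit(P,w,(x,y));t=C[(abs(lx)<w/2)&(abs(ly)<.02),2]
        b=np.array(r[:2])-[.5325,.234];print(n,k,r.round(4),'yaw',(np.degrees(r[2])%180).round(1),'rms',e.round(4),'binx',(np.cos(a)*b[0]+np.sin(a)*b[1]).round(4),'biny(rel mid)',(-np.sin(a)*b[0]+np.cos(a)*b[1]).round(4),'topz',np.percentile(t,[90,98]).round(4))
E
python3 chk.py; python3 go.py T1
```

```text
top B [0.55   0.2322 1.4761] yaw 84.6 rms 0.0014 binx 0.0176 biny(rel mid) -0.0001 topz [0.0778 0.0861]
top A [0.4797 0.2414 1.4733] yaw 84.4 rms 0.0014 binx -0.0533 biny(rel mid) 0.0025 topz [0.0781 0.0865]
top D [0.5044 0.3697 1.4706] yaw 84.3 rms 0.0017 binx -0.0405 biny(rel mid) 0.1325 topz [0.0849 0.0868]
top T [0.4884 0.1035 1.4896] yaw 85.3 rms 0.0017 binx -0.0319 biny(rel mid) -0.134 topz [0.0848 0.0871]
scene B [0.5491 0.2314 1.4706] yaw 84.3 rms 0.0012 binx 0.0168 biny(rel mid) -0.0011 topz [0.0836 0.0863]
scene A [0.4789 0.2406 1.4689] yaw 84.2 rms 0.0014 binx -0.054 biny(rel mid) 0.0016 topz [0.0786 0.0854]
scene D [0.5034 0.3687 1.483 ] yaw 85.0 rms 0.0013 binx -0.0414 biny(rel mid) 0.1314 topz [0.0827 0.0866]
scene T [0.4875 0.1047 1.4871] yaw 85.2 rms 0.0012 binx -0.0329 biny(rel mid) -0.1329 topz [0.0816 0.0863]
T1 target [ 0.4905  0.1063 -5.3   ] tcp [ 0.4732 -0.0722  0.2063] yaw 84.81 tilt [-9.e-04  7.e-04 -1.e+00] grip 0.0722 t 42.7667 F [-0.2  0.5  1.1] j6 -0.31
 shift now (units): [5.98 0.04 0.  ]  turn units about tool z: 0.02
 shift after turn: x 5.98 y 0.02
 after a half turn the signs flip
```

View pics/scene9.png

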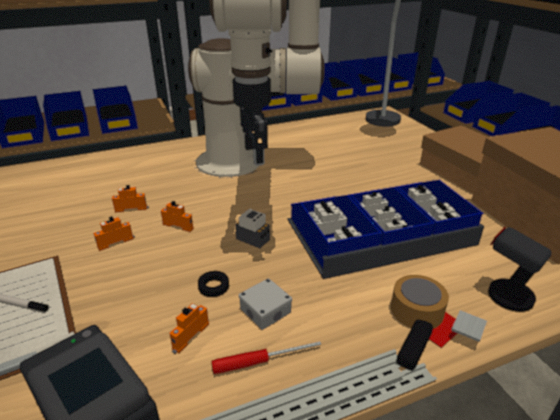

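View pics/b9.png

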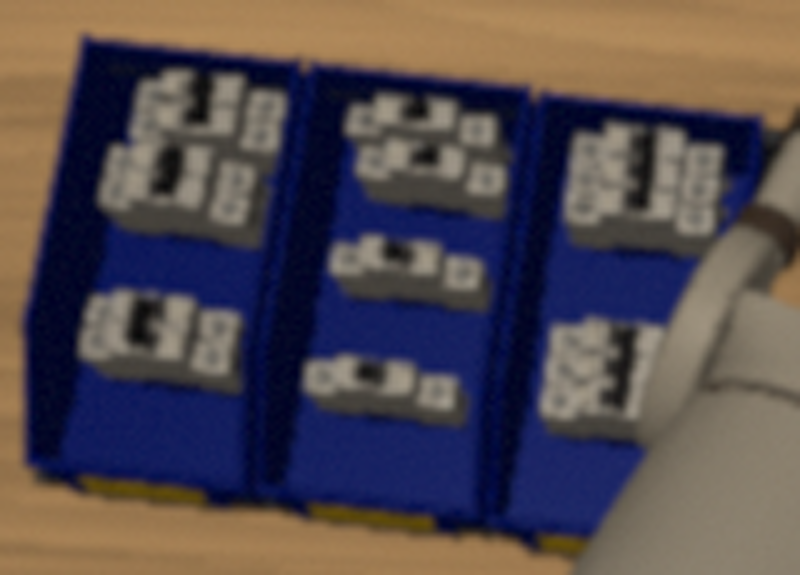

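Both pictures show all four breakers upright in the right bins, with yaws within 1.2° of "across". The toggle tops are at about 0.086 m, as expected for breakers standing on the bin floors. The contactor (252,228), box (265,302) and tape (213,283) have not moved. I'm handing the job in.

```bash
python3 -c "
from bench import arm
print(arm.close_job())"
```

```text
the job is handed in; nothing more can be done
None
```

All four breakers are back in stock, and I handed the job in after about 43 s of robot time. Both singles are in the middle bin, the two-pole is in the left bin and the three-pole is in the right bin, as seen from above. Each was lowered until the wrist force showed floor contact, then released.

- **Position:** the final fits from the top and scene cameras agree to about 2 mm. Measured from each bin's origin along its depth, the singles sit at about +17 and −54 mm, the two-pole at −41 mm and the three-pole at −32 mm. All are within about 3 mm of the bin's middle line.
- **Orientation:** their lengths are across the bins to within about 1.2°. The pictures show them upright with the toggles up, and the top heights match breakers standing on the floor.
- **Things to leave alone:** the contactor, junction box and tape roll look unmoved in the pictures; I did not measure their positions again.
- **Disagreements:** the gripper read 2 to 3 mm narrower than the stated breaker widths. In the last top view the arm hid part of the three-pole breaker, but the scene view showed it clearly.

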